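# Flip the calibration status flag to green

### The job

The pressure gauge has passed its check: flip the status flag on the grey stand right over its pivot, so that it lies fully flat on the other side with the green face up instead of the red. Only push it with the fingertips, gently, without pinching it; lay it down without letting it slap onto its stops, and leave the gauge, the canister and the two valve seats where they are.

Things in the scene. Friction and masses are not known exactly. Their poses are not given: they have to be found in the camera images.
- flag_stand: Fixed stand, grey base plate 190 (x) x 130 (y) x 12 mm high; origin under its centre on the shelf, z up, x to the side where the flag lies at the start. Cheeks (24 x 8 mm, 90 mm high) at y = -53, +53 mm carry the pivot. Four rubber stop posts, 10 mm diameter, 77 mm high, at x = -70, +70, y = -34, +34 mm: the flag comes to rest on them. Only the base plate lies under the tail.
- pivot (a point): Centre of the pivot, on the hinge line, 80 mm above the shelf, midway between the cheeks; its axes are those of the stand: the hinge line runs along y, the flag lies to +x at the start and to -x when flipped.
- flag (a joint): Angle of the flag: 0 = flat on the +x side of the stand, red face up (it starts here, or raised by up to 0.3); 1.57 = upright; 3.14 = flat on the -x side on its stops, green face up. The hinge is stiff (friction about 0.07 N m): it stays wherever it is left. The flag weighs about 100 g.
- flag_edge (a point): Middle of the flag's free edge, 92 mm from the pivot. The flag is a plate 84 mm wide along the hinge, 6 mm thick, from 8 to 92 mm from the pivot; red with a white bar on one face, green with a white disc on the other. Its axes turn with the flag: x from pivot to free edge, z out of the red face.
- tail_end (a point): End of the flag's plain steel tail, 48 mm from the pivot on the side opposite the flag; the tail is one rigid piece with it, in line with it, 44 mm wide along the hinge, 6 mm thick. Pressing the tail down raises the flag.
- gauge: Loose pressure gauge lying on its back, black chipped bezel 84 mm in diameter, glass dome to 49 mm high, brass stem reaching 62 mm from the centre along its own x. Origin under its centre. To be left alone.
- canister: Loose tin canister, standing, 76 mm diameter, blue band, dark screw top, 108 mm high. Origin under its centre. To be left alone.
- seat_a: Loose bronze valve seat, a ring of 48 mm outer and 28 mm inner diameter, 16 mm high. Origin under its centre. To be left alone.
- seat_b: The other bronze valve seat, same ring of 48 mm outer diameter, 16 mm high. Origin under its centre. To be left alone.
Things that resemble listed ones, but are neither listed nor needed, are in the scene too. There is more than one size of the flag_stand; the job needs the smaller.

How it is judged:
At the end, for the whole second after the job is handed in: The flag lies flat on the far side, within 0.12 rad (7 degrees) of its stops, green face up, at rest; the gauge, the canister and both valve seats are within 12 mm of where they began (value of joint flag above 3.02 rad and velocity of joint flag between -0.05 and 0.05 rad/s and distance of each of gauge, canister, seat_a, seat_b from where it was at the start of the episode below 0.012 m); the robot touches nothing.
It fails at once if the flag or its stand is pinched or pressed with more than 38 N (contact force between the fingers and flag_stand above 38 N).
It fails at once if the flag slaps onto its stops (over 6 rad/s in the last 0.5 rad) (value of joint flag above 2.64 rad and velocity of joint flag above 6 rad/s).
It fails at once if the gauge, the canister or a valve seat is lifted, carried or pushed more than 12 mm (distance of any of gauge, canister, seat_a, seat_b from where it was at the start of the episode above 0.012 m).
It also fails if it takes over 43 s, if anything falls off the work surface, if the arm or the gripper's body presses on something with over 40 N, if the wrist force passes 120 N, or if a joint passes its speed limit or range.

### The arm

A 6-joint arm with a two-finger parallel gripper is mounted at the origin on the work surface. World frame = base frame: x ahead of the robot, y to its left, z up, the work surface at z = 0. Lengths are in m, angles in rad, forces in N, time in s.
With the tool pointing down it reaches from about 0.275 to 0.825 m from the base axis. Payload 4.9 kg.
Tool frame: the origin (TCP) lies at the very end of the fingers, on their centre line; the grasp point (between the pads) lies behind it (grip_depth is the z of the grasp point in the tool frame, in m); z points along the fingers, y is the direction in which the jaws open and shut (so a half turn about z gives the same grasp; the last joint's range is limited). The gripper opens to 85 mm and grips with 20 to 120 N. Pads are 22 mm wide; open, the fingers measure 114 mm over their backs; the gripper's body (76 mm by 85 mm) begins 54 mm behind the grasp point. The pads swing forward as they close: fully open they stand 13 mm farther back than shut.
Start: joints at [-1.463, 0.326, -0.193, 1.052, 0, 1.437], TCP at [0.132, -0.534, 0.231] pointing down, gripper open.
Joint ranges: [-2.65, 2.65], [-0.97, 1.79], [-1.3, 1.35], [-1.93, 2.1], [-1.47, 1.37], [-3.14, 3.14]. Speed limits (rad/s): [2.57, 2.57, 3.14, 3.14, 3.14, 3.14].

### API

Orientations are given as a rotation vector (axis times angle).
In Python, from plant import get_obs, capture, sign_off, cut_out, grip_depth gives the robot as it stands.
- The arm moves only by the tool play_rows, never from a script. Its argument "targets" is a list of rows, each a list of 3 entries, a list of its own where there are three numbers: the finger opening in mm, from 0 to 85.4, then the shift along the tool's x, y, z in mm, then the turn, a rotation vector about the tool's x, y, z in rad. In form: [[hand, [x, y, z], [wx, wy, wz]], ...]. A call has 1 to 20 rows; each row shifts and turns the commanded pose from where the row before left it, along the tool's axes as they then stand; what a row does not reach is not made up. A row lasts 1/8 s, in which the tool goes at most 62.5 mm and 10.7 degrees, less where a joint would pass 70% of its speed; a pose out of reach is approached as far as the arm can. A call is refused whole if a number of a shift passes 62.5 or a number of a turn 0.188, either way. A call with a gripper value outside its range is refused whole. The fingers move at their own pace and stop on an object; "force" is the grip in N (left out, the last holds). Time passes only in rows, so rows that do not move let the fingers close. It gives the time, the measured TCP pose, the force and the opening at its end, in the units of the state.
- get_obs(): the state, without advancing time (a new reading comes with each control period).
- capture(name): name is "scene" or "top" or "wrist"; returns a dict with "image" (400x640x3 uint8, red, green, blue), "camera_matrix" (3x3 intrinsics, pixels), "origin" and "attitude" of the camera in the world. Camera axes: x right, y up, looking along -z (the intrinsics and any distortion apply to the point x, -y, -z); pixel columns grow to the right and rows downward; lengths in m; the calibration is good to about 2 mm. A picture is of the moment at which its call begins. There is no depth.
- sign_off(): hands the job in, once; it reports no verdict.
Trained networks look in a picture, given as the dict that the camera call returned (one of the last four; its "shot" number tells which), for a name from the list of things; names that differ only in an ending like _2 or _b are one class to them, and where a whole thing is asked for, a point or a joint stands for the part that bears it (a point fixed in the world has none). Each returns a list of dicts, best first, with "confidence" (0 to 1); they miss things now and then, are a little off and sometimes report something else, mostly with a low value. They report only what shows in the picture. A call takes as long as a camera call. They do not tell look-alikes from the thing itself.
- cut_out(target, picture): "pixels" (400x640 bool, what is visible of it) and "rect" ([left, top, right, bottom] in pixels, round what is visible of it).
The state is a dict: "t": time; "joint_pos": joint angles; "joint_velocities": joint speeds; "effort": joint torques, N m; "eef_pos": TCP position; "ee_rot": TCP orientation; "wrist_force": force on the tool from outside, world axes, zero at the start; "moment": the same for the moment, N m; "grip_width": opening from 0.0 (shut) to 1.0 (fully open).
Only numpy, scipy, OpenCV 4.12 (cv2) and the standard library are available. Lean on these libraries where they do the work, as an engineer would, in place of code of your own. Each camera call takes 0.05 s, during which the arm holds its last target.

## Working session

There is one attempt and no reset: what is moved stays moved. The work goes in short steps, Python scripts to look and compute and a tool call to move; the robot and the scene stay as the last step left them, time stands still between calls to the robot, and variables do not carry over. Pictures are saved under pics/ and viewed, and the job is handed in when it is done.

Besides the shell and the picture viewer there is one more tool, called after "Call:" in YAML: its name, and indented under it one key for each argument. play_rows: Moves the arm, as the interface text tells. Its arguments: {"type":"object","properties":{"targets":{"type":"array","items":{"type":"array"}},"force":{"type":"number"}},"required":["targets"]}

```bash
mkdir -p pics; ls; python3 - <<'E'
from plant import *
import plant,cv2,pickle
print(get_obs(), grip_depth)
d={}
for n in ("scene","top","wrist"):
    c=capture(n); d[n]=c
    cv2.imwrite(f"pics/{n}0.png",c["image"][:,:,::-1])
    print(n,c["camera_matrix"],c["origin"],c["attitude"],[k for k in c])
    if n!="wrist":
        for t in ("flag_stand","flag","gauge","canister","seat_a"):
            for r in cut_out(t,c): print(t,r["confidence"],r["rect"])
pickle.dump(d,open("d0.pkl","wb"))
E
```

```text
pics
{'t': 0.0, 'joint_pos': array([-1.46323197e+00,  3.26927536e-01, -1.93599815e-01,  1.05200106e+00,
       -1.09155432e-05,  1.43658050e+00]), 'joint_velocities': array([ 0.00082455, -0.00079911, -0.00077607, -0.00141423,  0.00039664,
       -0.00157031]), 'effort': array([-9.99509648e-04, -4.43394721e+01,  2.62444872e+01,  1.56580971e-02,
       -4.97127785e-04,  7.09363960e-06]), 'eef_pos': array([ 0.13162276, -0.53341038,  0.23050469]), 'ee_rot': array([-3.11694489e+00, -3.78654181e-01, -1.90999322e-05]), 'wrist_force': array([-0.75760059, -1.17578126, -0.07598519]), 'moment': array([-0.00794351, -0.0763391 , -0.01343194]), 'grip_width': 1.0013386498691816} -0.0187
scene [[463.98587724   0.         321.16432814]
 [  0.         463.98587724 198.47838489]
 [  0.           0.           1.        ]] [0.98722277 0.62524413 0.75645141] [0.31323044 1.08873034 2.36693425] ['image', 'camera_matrix', 'origin', 'attitude', 'shot']
flag_stand 0.9 [227.3, 106.6, 301.4, 200.7]
flag_stand 0.56 [291.4, 190.3, 357.1, 284.0]
flag_stand 0.45 [304.0, 187.8, 349.7, 240.0]
flag 0.82 [303.5, 188.3, 
[... 416 characters left out ...]
1.12395882] [ 0.1421406  -0.16749755 -1.56175524] ['image', 'camera_matrix', 'origin', 'attitude', 'shot']
flag_stand 0.81 [365.5, 150.3, 499.5, 256.6]
flag 0.93 [276.5, 171.1, 333.4, 224.3]
flag 0.76 [405.2, 167.1, 497.9, 238.8]
gauge 0.93 [231.4, 233.0, 267.2, 275.2]
gauge 0.26 [250.1, 154.0, 345.4, 239.8]
canister 0.65 [327.4, 118.7, 354.0, 159.7]
seat_a 0.73 [294.0, 262.8, 309.4, 282.2]
seat_a 0.68 [209.3, 198.3, 232.2, 214.7]
wrist [[334.02184483   0.         319.78010017]
 [  0.         334.02184483 200.02788184]
 [  0.           0.           1.        ]] [ 0.19866819 -0.51660868  0.37386074] [-0.23331964  0.18161548 -1.32182143] ['image', 'camera_matrix', 'origin', 'attitude', 'shot']
```

View pics/scene0.png

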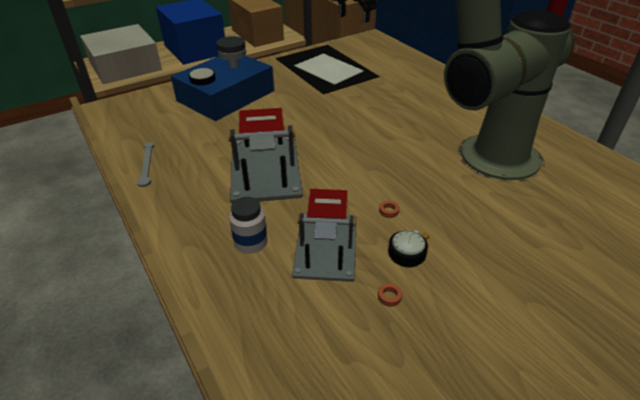

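View pics/top0.png

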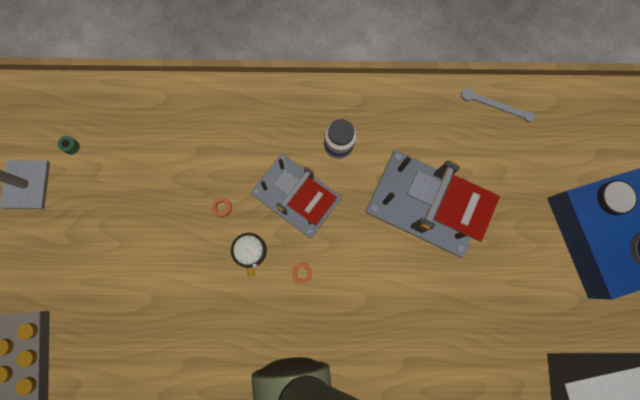

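```bash
python3 - <<'E'
import pickle,cv2
d=pickle.load(open("d0.pkl","rb"))
cv2.imwrite("pics/topz.png",cv2.resize(d["top"]["image"][130:290,200:370,::-1],None,fx=4,fy=3.75 if 0 else 4,interpolation=cv2.INTER_CUBIC)[:600])
cv2.imwrite("pics/scz.png",cv2.resize(d["scene"]["image"][170:300,280:440,::-1],None,fx=4.5,fy=4.5,interpolation=cv2.INTER_CUBIC))
E
```

```text
(no output)
```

View zooms.

The scene view shows the small stand at about (327,235) and the large one at (265,155). In the top view the small one is at (296,195), with the flag on its lower-right side.

View pics/topz.png

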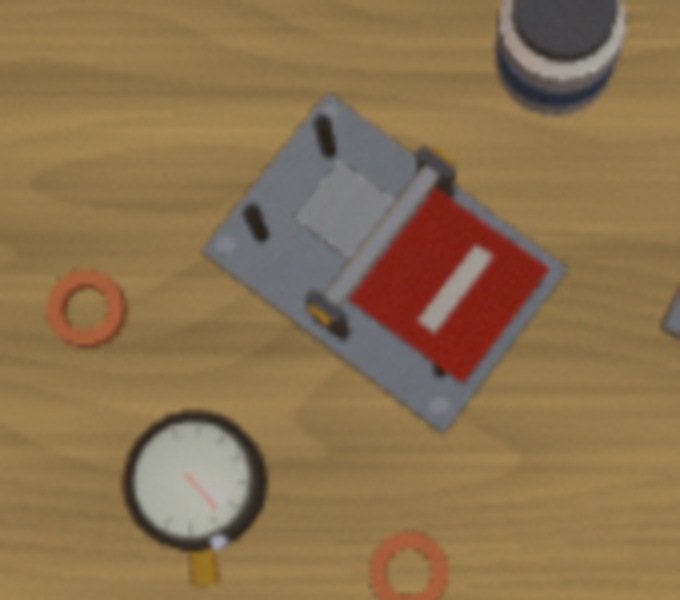

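View pics/scz.png

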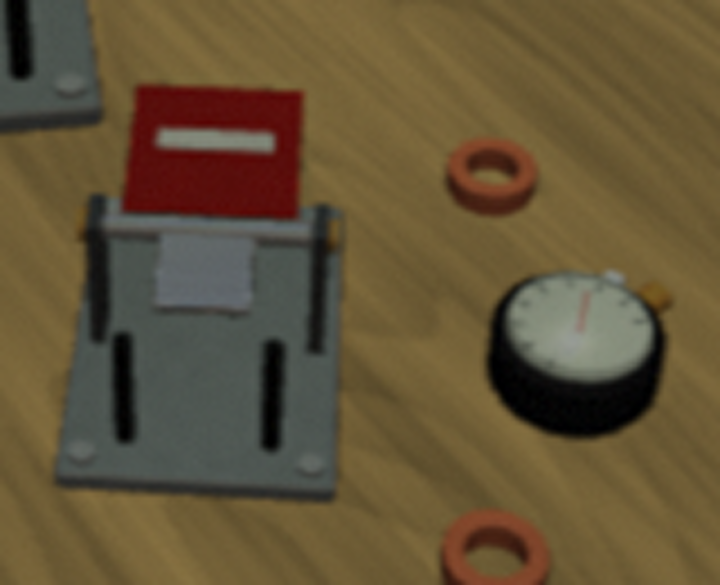

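```bash
cat > h.py <<'E'
import numpy as np
from scipy.spatial.transform import Rotation as R
def proj(c,P):
    P=np.atleast_2d(P); q=R.from_rotvec(c["attitude"]).inv().apply(P-np.array(c["origin"]))
    K=np.array(c["camera_matrix"]); u=K[0,0]*q[:,0]/-q[:,2]+K[0,2]; v=K[1,1]*-q[:,1]/-q[:,2]+K[1,2]
    return np.c_[u,v]
def unproj(c,uv,z):
    K=np.array(c["camera_matrix"]); uv=np.atleast_2d(uv)
    d=np.c_[(uv[:,0]-K[0,2])/K[0,0],-(uv[:,1]-K[1,2])/K[1,1],-np.ones(len(uv))]
    d=R.from_rotvec(c["attitude"]).apply(d); o=np.array(c["origin"])
    return o+d*((z-o[2])/d[:,2])[:,None]
def flagpt(th,r,y,n): # stand frame; n along red normal
    return np.array([r*np.cos(th)-n*np.sin(th),y,0.08+r*np.sin(th)+n*np.cos(th)])
def S2W(p,P): 
    c,s=np.cos(p[2]),np.sin(p[2]); P=np.atleast_2d(P)
    return np.c_[p[0]+c*P[:,0]-s*P[:,1],p[1]+s*P[:,0]+c*P[:,1],P[:,2]]
E
python3 - <<'E'
from h import *
import pickle
from scipy.optimize import least_squares
d=pickle.load(open("d0.pkl","rb"))
t=lambda x,y:(200+x/4,130+y/4); s=lambda x,y:(280+x/4.5,170+y/4.5)
B=lambda x,y:("b",x,y); F=lambda r,y:("f",r,y)
obs=[("top",B(-.095,.065),t(330,95)),("top",B(.095,.065),t(565,270)),("top",B(.095,-.065),t(443,432)),("top",B(-.095,-.065),t(205,250)),
("top",F(.008,.042),t(437,188)),("top",F(.092,.042),t(548,268)),("top",F(.092,-.042),t(463,382)),("top",F(.008,-.042),t(350,298)),
("scene",B(-.095,.065),s(60,472)),("scene",B(-.095,-.065),s(334,487)),
("scene",F(.092,.042),s(137,87)),("scene",F(.092,-.042),s(302,92)),("scene",F(.008,-.042),s(297,217)),("scene",F(.008,.042),s(123,210))]
def res(p):
    o=[]
    for c,m,uv in obs:
        P=np.array([m[1],m[2],.012]) if m[0]=="b" else flagpt(p[3],m[1],m[2],.003)
        o+=list((proj(d[c],S2W(p,P))-uv)[0])
    return np.array(o)
p0=unproj(d["top"],[t(385,262)],.012)[0]
b=min((least_squares(res,[p0[0],p0[1],y,.1]) for y in (-2,-2.5,-1.5)),key=lambda r:r.cost)
print(b.x,np.degrees(b.x[2]));print(b.fun.reshape(-1,2).round(1))
for n,uv,z in [("gauge",t(195,478),.035),("a",t(87,308),.016),("b",t(408,570),.016),("can",t(564,10),.108)]:
    w=unproj(d["top"],[uv],z)[0]; c,s_=np.cos(b.x[2]),np.sin(b.x[2]); q=w[:2]-b.x[:2]
    print(n,w.round(3),"stand frame",np.round([c*q[0]+s_*q[1],-s_*q[0]+c*q[1]],3))
np.save("p.npy",b.x)
E
```

```text
[ 0.59531737  0.02808711 -2.21181222  0.08014287] -126.72750499909355
[[-0.6 -1.4]
 [ 1.3 -0.7]
 [ 0.3  0.6]
 [-1.4  0.1]
 [-0.4 -0.3]
 [ 0.8  0.3]
 [ 0.3  0.7]
 [-0.5  0.4]
 [-1.3  0.1]
 [ 0.8  0.2]
 [-0.  -0.4]
 [ 0.6  0.1]
 [ 0.4 -0.1]
 [-0.4 -0.3]]
gauge [0.458 0.139 0.035] stand frame [-0.006 -0.176]
a [0.563 0.21  0.016] stand frame [-0.127 -0.135]
b [0.405 0.012 0.016] stand frame [ 0.127 -0.143]
can [ 0.725 -0.078  0.108] stand frame [0.007 0.167]
```

```bash
python3 - <<'E'
from h import *
from plant import get_obs
p=np.load("p.npy");o=get_obs();M=R.from_rotvec(o["ee_rot"]).as_matrix()
print(M.round(3), "tool x yaw",np.degrees(np.arctan2(M[1,0],M[0,0])),"stand",np.degrees(p[2]))
for x,z in [(-.055,.2)]:
    w=S2W(p,[x,0,z])[0];print(w, "tool shift mm",(M.T@(w-o["eef_pos"])*1000).round(1), np.degrees(np.arctan2(w[1],w[0])))
E
```

```text
[[ 0.971  0.239 -0.   ]
 [ 0.239 -0.971  0.   ]
 [-0.    -0.    -1.   ]] tool x yaw 13.855995655194729 stand -126.72750499909355
[0.62820792 0.07216898 0.2       ] tool shift mm [ 627.2 -469.6   31.3] 6.55345162079954
```

Call:
play_rows:
  targets:
    - [0,[0,0,0],[0,0,-0.172]]
    - [0,[0,0,0],[0,0,-0.172]]
    - [0,[0,0,0],[0,0,-0.172]]
    - [0,[0,0,0],[0,0,-0.172]]
    - [0,[0,0,0],[0,0,0]]
  force: 60

```text
t: 1.27
eef_pos: [0.1317, -0.5341, 0.2313]
ee_rot: [2.81, 1.406, -0.0]
wrist_force: [-0.8, -0.3, 0.3]
grip_width: 0.002
```

```bash
cat > st.py <<'E'
from h import *
from plant import get_obs
p=np.load("p.npy");o=get_obs();M=R.from_rotvec(o["ee_rot"]).as_matrix()
c,s=np.cos(p[2]),np.sin(p[2]); q=o["eef_pos"][:2]-p[:2]
print("t",o["t"],"stand-frame mm",(1000*np.array([c*q[0]+s*q[1],-s*q[0]+c*q[1],o["eef_pos"][2]])).round(1),"yaw",np.degrees(np.arctan2(M[1,0],M[0,0])).round(2),"F",np.round(o["wrist_force"],2),"grip",o["grip_width"],"j",o["joint_pos"].round(2),"down",M[:,2].round(3))
E
python3 st.py
```

```text
t 1.275 stand-frame mm [727.8 -35.4 231.3] yaw 53.16 F [-0.8  -0.32  0.27] grip 0.0015931665748876993 j [-1.46  0.33 -0.19  1.05 -0.    0.75] down [ 0. -0. -1.]
```

Call:
play_rows:
  targets:
    - [0,[55.7,2.5,0],[0,0,0]]
    - [0,[55.7,2.5,0],[0,0,0]]
    - [0,[55.7,2.5,0],[0,0,0]]
    - [0,[55.7,2.5,0],[0,0,0]]
    - [0,[55.7,2.5,0],[0,0,0]]
    - [0,[55.7,2.5,0],[0,0,0]]
    - [0,[55.7,2.5,0],[0,0,0]]
    - [0,[55.7,2.5,0],[0,0,0]]
    - [0,[55.7,2.5,0],[0,0,0]]
    - [0,[55.7,2.5,0],[0,0,0]]
    - [0,[55.7,2.5,0],[0,0,0]]
    - [0,[55.7,2.5,0],[0,0,0]]
    - [0,[55.7,2.5,0],[0,0,0]]
    - [0,[55.7,2.5,0],[0,0,0]]
    - [0,[0,0,0],[0,0,0]]

```text
t: 3.15
eef_pos: [0.6276, 0.0731, 0.2303]
ee_rot: [-2.807, -1.411, -0.001]
wrist_force: [-0.0, 0.4, 0.3]
grip_width: -0.005
```

```bash
python3 st.py; python3 - <<'E'
from plant import *
import cv2
for n in ("wrist","scene"):
    c=capture(n); im=c["image"][:,:,::-1]
    if n=="scene": im=cv2.resize(im[100:300,200:440],None,fx=3,fy=3,interpolation=cv2.INTER_CUBIC)
    cv2.imwrite(f"pics/{n}1.png",im)
E
```

```text
t 3.15 stand-frame mm [-55.4  -1.  230.3] yaw 53.37 F [-0.02  0.39  0.33] grip -0.005087706075986195 j [-0.    0.48  0.04  1.13  0.    2.21] down [ 0.     0.001 -1.   ]
```

View pics/wrist1.png

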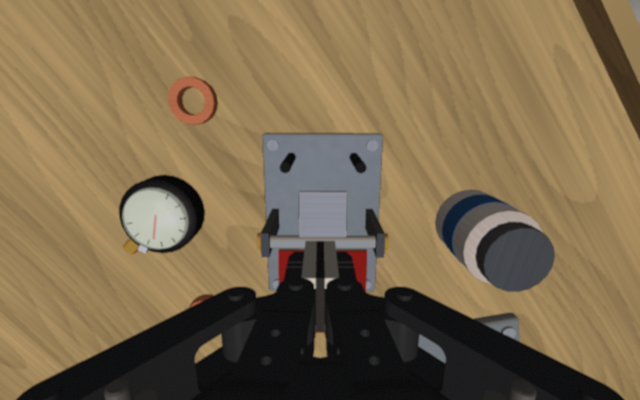

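View pics/scene1.png

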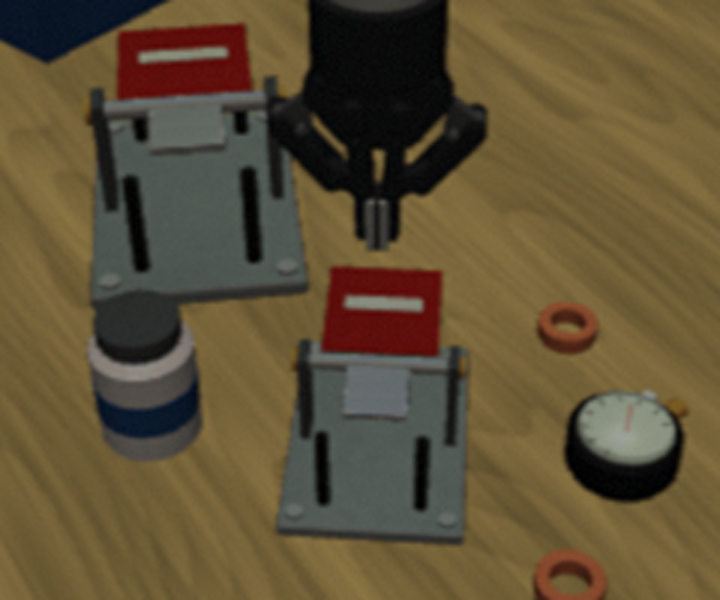

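The wrist view shows the stand upright at (323,200), with the tail at (323,215) centred on the fingers. In the scene view the closed fingertips are above the stand, and everything else is undisturbed.

Call:
play_rows:
  targets:
    - [0,[0,0,62],[0,0,0]]
    - [0,[0,0,40],[0,0,0]]
    - [0,[0,0,0],[0,0,0]]

```text
t: 3.62
eef_pos: [0.6225, 0.0687, 0.1264]
ee_rot: [-2.807, -1.403, 0.011]
wrist_force: [0.4, -0.1, 0.1]
grip_width: 0.0
```

```bash
python3 st.py; python3 - <<'E'
from plant import *
import cv2
for n in ("wrist","scene"):
    c=capture(n); im=c["image"][:,:,::-1]
    if n=="scene": im=cv2.resize(im[150:300,280:440],None,fx=4,fy=4,interpolation=cv2.INTER_CUBIC)
    cv2.imwrite(f"pics/{n}2.png",im)
E
```

```text
t 3.625 stand-frame mm [-48.8  -2.5 126.4] yaw 53.11 F [ 0.42 -0.14  0.1 ] grip 2.2595166874115307e-06 j [-0.01  0.55 -0.12  0.91 -0.    2.21] down [-0.007 -0.    -1.   ]
```

View pics/scene2.png

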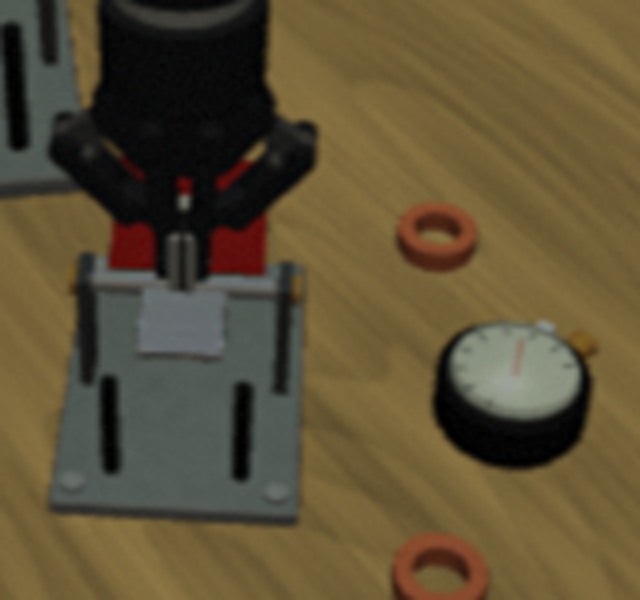

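View pics/wrist2.png

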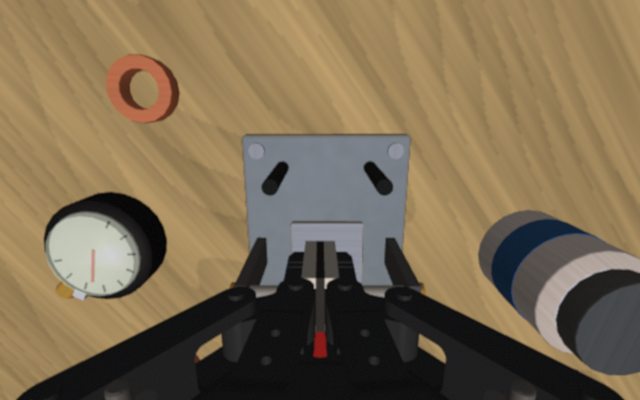

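Call:
play_rows:
  targets:
    - [0,[0,0,0],[0,0,0]]
    - [0,[0,0,0],[0,0,0]]

```text
t: 3.98
eef_pos: [0.6273, 0.0699, 0.1313]
ee_rot: [2.807, 1.407, 0.005]
wrist_force: [-0.2, 0.3, 0.4]
grip_width: -0.001
```

```bash
python3 st.py; python3 - <<'E'
from plant import *
from h import *
import cv2,pickle
p=np.load("p.npy")
for n in ("wrist","scene"):
    c=capture(n); im=cv2.resize(c["image"][:,:,::-1],None,fx=4,fy=4,interpolation=cv2.INTER_CUBIC)
    for y in (-.022,.022):
        u=(proj(c,S2W(p,flagpt(p[3],-.048,y,.003)))[0]+.5)*4; cv2.circle(im,tuple(int(v) for v in u),4,(0,255,0),1)
    for x in(-.07,):
      for y in (-.034,.034):
        u=(proj(c,S2W(p,[x,y,.077]))[0]+.5)*4; cv2.circle(im,tuple(int(v) for v in u),4,(0,255,255),1)
    u=(proj(c,get_obs()["eef_pos"])[0]+.5)*4; cv2.circle(im,tuple(int(v) for v in u),4,(255,0,255),1)
    im=im[700:1300,1100:1800] if n=="scene" else im[500:1100,900:1650]
    cv2.imwrite(f"pics/{n}3.png",im)
E
```

```text
t 3.975 stand-frame mm [-52.7   0.7 131.3] yaw 53.25 F [-0.15  0.28  0.41] grip -0.0006202473742464282 j [-0.01  0.55 -0.11  0.91 -0.    2.21] down [ 0.003 -0.    -1.   ]
```

View pics/scene3.png

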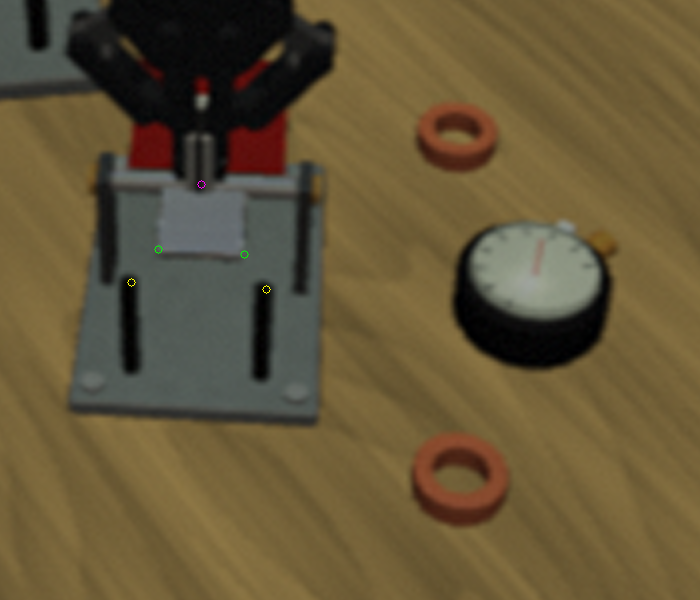

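View pics/wrist3.png

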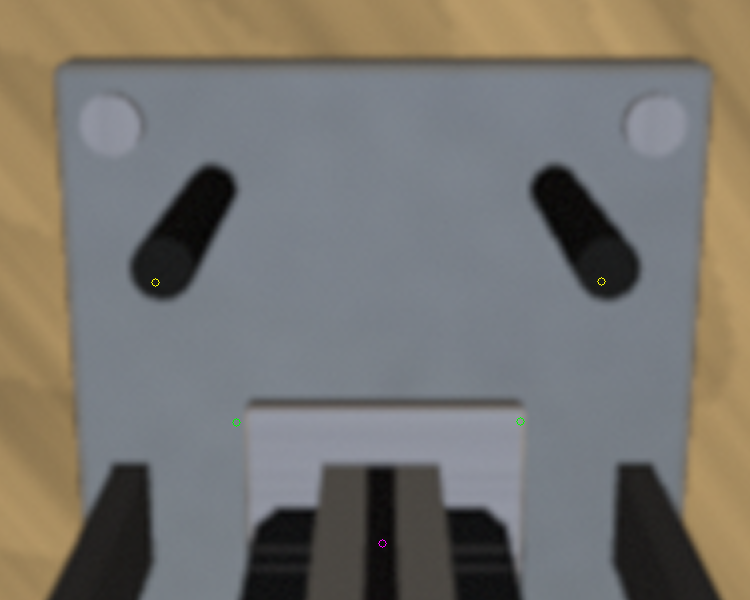

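Call:
play_rows:
  targets:
    - [0,[1,0,25],[0,0,0]]
    - [0,[1,0,18],[0,0,0]]
    - [0,[0,0,4],[0,0,0]]
    - [0,[0,0,3.6],[0,0,0]]
    - [0,[0,0,3.6],[0,0,0]]
    - [0,[-1,0,4],[0,0,0]]
    - [0,[-1,0,4],[0,0,0]]
    - [0,[0,0,0],[0,0,0]]

```text
t: 5.08
eef_pos: [0.6263, 0.07, 0.0669]
ee_rot: [2.808, 1.408, 0.001]
wrist_force: [0.9, 0.6, 1.1]
grip_width: -0.005
```

```bash
python3 st.py; python3 - <<'E'
from plant import *
import cv2
for n in ("scene",):
    c=capture(n); im=c["image"][:,:,::-1]
    if n=="scene": im=cv2.resize(im[150:300,280:440],None,fx=4,fy=4,interpolation=cv2.INTER_CUBIC)
    cv2.imwrite(f"pics/{n}4.png",im)
E
```

```text
t 5.075 stand-frame mm [-52.2  -0.2  66.9] yaw 53.27 F [0.95 0.62 1.07] grip -0.005001677500406372 j [-0.01  0.61 -0.18  0.78  0.    2.21] down [ 0.  0. -1.]
```

View pics/scene4.png

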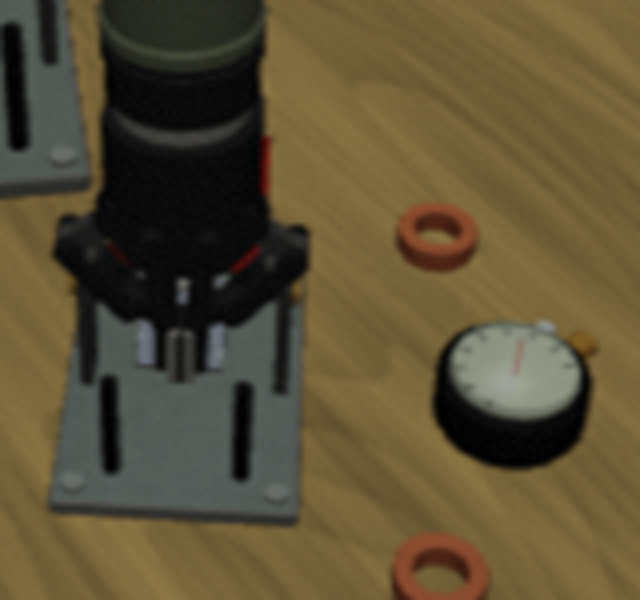

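The tail is tilted about 0.4 rad and the red flag edge shows raised at (267,165) behind the gripper. Contact force is about 1.5 N, so I'll continue.

Call:
play_rows:
  targets:
    - [0,[-1.7,0,3.8],[0,0,0]]
    - [0,[-1.7,0,3.8],[0,0,0]]
    - [0,[-2.4,0,3.3],[0,0,0]]
    - [0,[-2.4,0,3.3],[0,0,0]]
    - [0,[-2.9,0,3],[0,0,0]]
    - [0,[-1.5,0,1.3],[0,0,0]]
    - [0,[0,0,0],[0,0,0]]

```text
t: 6.0
eef_pos: [0.6181, 0.0596, 0.0483]
ee_rot: [2.808, 1.408, -0.002]
wrist_force: [0.7, 1.1, -0.3]
grip_width: 0.0
```

```bash
python3 st.py; python3 - <<'E'
from plant import *
import cv2
for n in ("scene","top"):
    c=capture(n); im=c["image"][:,:,::-1]
    im=cv2.resize(im[150:300,280:440] if n=="scene" else im[130:280,200:370],None,fx=4,fy=4,interpolation=cv2.INTER_CUBIC)
    cv2.imwrite(f"pics/{n}5.png",im)
E
```

```text
t 6.0 stand-frame mm [-38.9  -0.6  48.3] yaw 53.26 F [ 0.7   1.15 -0.34] grip 8.007375727203069e-05 j [-0.02  0.62 -0.22  0.73 -0.    2.19] down [-0.001 -0.001 -1.   ]
```

View pics/scene5.png

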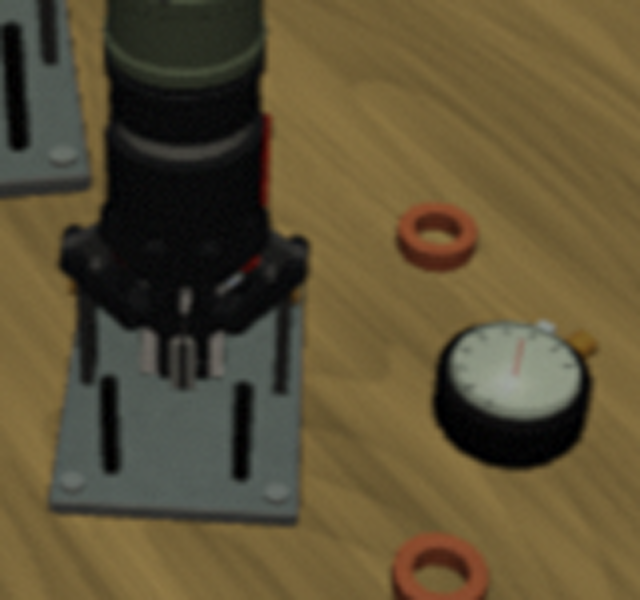

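View pics/top5.png

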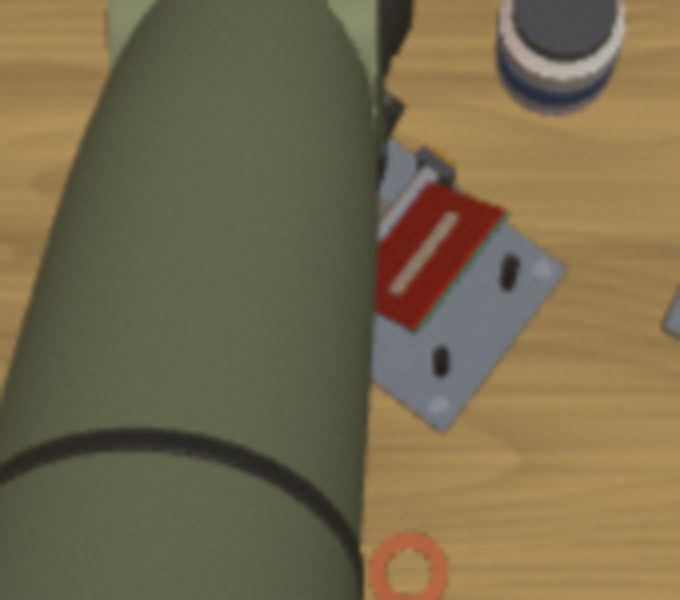

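The flag is now at roughly 0.95 rad, with its green edge facing the robot in the top view. Next I retreat upward and go over to the +x side.

Call:
play_rows:
  targets:
    - [0,[10,0,-5],[0,0,0]]
    - [0,[0,0,-50],[0,0,0]]
    - [0,[0,0,-60],[0,0,0]]
    - [0,[0,0,-60],[0,0,0]]
    - [0,[-50,0,0],[0,0,0]]
    - [0,[-50,0,0],[0,0,0]]
    - [0,[-50,0,0],[0,0,0]]
    - [0,[0,0,0],[0,0,0]]
    - [0,[0,0,40],[0,0,0]]
    - [0,[0,0,45],[0,0,0]]
    - [0,[0,0,0],[0,0,0]]
    - [0,[0,0,0],[0,0,0]]

```text
t: 7.6
eef_pos: [0.5361, -0.0519, 0.1399]
ee_rot: [2.807, 1.409, 0.002]
wrist_force: [0.5, -0.2, 0.1]
grip_width: 0.003
```

```bash
python3 st.py; python3 - <<'E'
from plant import *
import cv2
for n in ("scene","top"):
    c=capture(n); im=c["image"][:,:,::-1]
    im=cv2.resize(im[150:300,280:440] if n=="scene" else im[130:280,200:370],None,fx=4,fy=4,interpolation=cv2.INTER_CUBIC)
    cv2.imwrite(f"pics/{n}6.png",im)
E
```

```text
t 7.6 stand-frame mm [ 99.5   0.3 139.9] yaw 53.32 F [ 0.53 -0.18  0.06] grip 0.0031117654421047997 j [-0.23  0.38 -0.36  0.83  0.    1.98] down [ 0.001 -0.    -1.   ]
```

View pics/scene6.png

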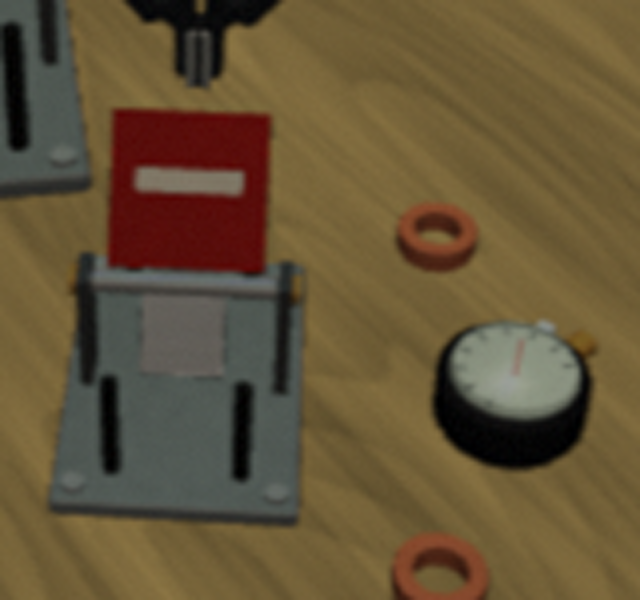

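View pics/top6.png

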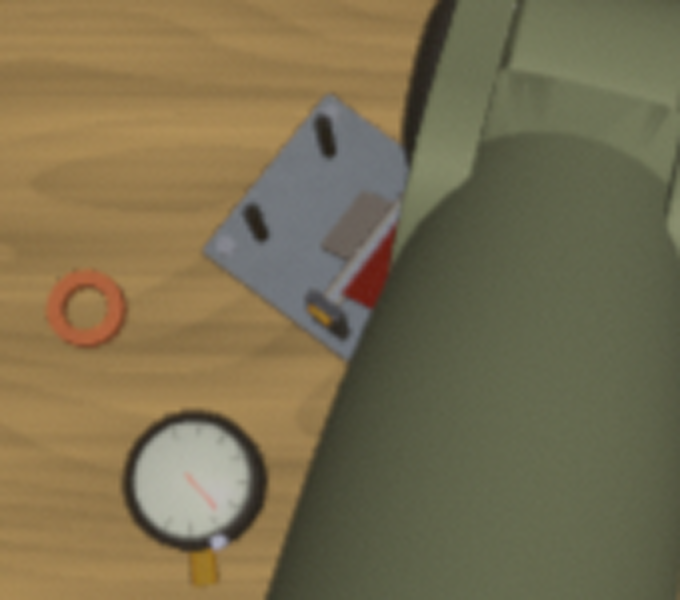

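```bash
python3 - <<'E'
from h import *
import pickle
c=pickle.load(open("d0.pkl","rb"))["scene"];p=np.load("p.npy")
for th in np.arange(.7,1.2,.05): print(round(th,2),*[proj(c,S2W(p,flagpt(th,.092,y,.003)))[0].round(1) for y in(.042,-.042)],(flagpt(th,.092,0,-.003)*1000).round(1))
# plan
x,z=100.7,138.3
def tgt(th):
    if th<np.pi/2: return np.array([92*np.cos(th)+3*np.sin(th),80+72*np.sin(th)])
    return np.array([72*np.cos(th)+3*np.sin(th),80+72*np.sin(th)-3*np.cos(th)])
prev=np.array([x,z])
for th in np.arange(.9,3.2,.1):
    q=tgt(th)+np.array([11-2,0]); d=q-prev; prev=q
    print(round(th,2),q.round(1),"row [%.1f,0,%.1f]"%(-d[0],-d[1]))
E
```

```text
0.7 [309.  177.4] [348.2 179. ] [ 72.3   0.  137. ]
0.75 [308.8 177. ] [348.2 178.7] [ 69.4   0.  140.5]
0.8 [308.7 176.8] [348.2 178.5] [ 66.2   0.  143.9]
0.85 [308.5 176.7] [348.2 178.3] [ 63.    0.  147.1]
0.9 [308.3 176.7] [348.2 178.4] [ 59.5   0.  150.2]
0.95 [308.1 176.8] [348.2 178.5] [ 56.    0.  153.1]
1.0 [307.9 177. ] [348.2 178.7] [ 52.2   0.  155.8]
1.05 [307.7 177.4] [348.1 179. ] [ 48.4   0.  158.3]
1.1 [307.5 177.8] [348.1 179.5] [ 44.4   0.  160.6]
1.15 [307.3 178.4] [348.1 180.1] [ 40.3   0.  162.7]
0.9 [ 68.5 136.4] row [32.2,0,1.9]
1.0 [ 61.2 140.6] row [7.3,0,-4.2]
1.1 [ 53.4 144.2] row [7.8,0,-3.6]
1.2 [ 45.1 147.1] row [8.3,0,-2.9]
1.3 [ 36.5 149.4] row [8.6,0,-2.3]
1.4 [ 27.6 151. ] row [8.9,0,-1.6]
1.5 [ 18.5 151.8] row [9.1,0,-0.9]
1.6 [  9.9 152.1] row [8.6,0,-0.2]
1.7 [  2.7 151.8] row [7.2,0,0.3]
1.8 [ -4.4 150.8] row [7.1,0,1.0]
1.9 [-11.4 149.1] row [7.0,0,1.7]
2.0 [-18.2 146.7] row [6.8,0,2.4]
2.1 [-24.8 143.7] row [6.5,0,3.1]
2.2 [-30.9 140. ] row [6.2,0,3.7]
2.3 [-36.7 135.7] row [5.8,0,4.3]
2.4 [-42.1 130.8] row [5.3,0,4.8]
2.5 [-46.9 125.5] row [4.8,0,5.4]
2.6 [-51.1 119.7] row [4.3,0,5.8]
2.7 [-54.8 113.5] row [3.7,0,6.2]
2.8 [-57.8 106.9] row [3.0,0,6.5]
2.9 [-60.2 100.1] row [2.4,0,6.8]
3.0 [-61.9  93.1] row [1.7,0,7.0]
3.1 [-62.8  86. ] row [1.0,0,7.1]
```

In the scene view the flag stays at about 0.95–1.0 rad with its edge at zoomed (190,113), and the fingers are behind it at (198,80). Now pushing from behind.

Call:
play_rows:
  targets:
    - [0,[20,0,2],[0,0,0]]
    - [0,[12,0,0],[0,0,0]]
    - [0,[7.3,0,-4.2],[0,0,0]]
    - [0,[7.8,0,-3.6],[0,0,0]]
    - [0,[8.3,0,-2.9],[0,0,0]]
    - [0,[8.6,0,-2.3],[0,0,0]]
    - [0,[8.9,0,-1.6],[0,0,0]]
    - [0,[9.1,0,-0.9],[0,0,0]]
    - [0,[0,0,0],[0,0,0]]

```text
t: 8.82
eef_pos: [0.5843, 0.0143, 0.152]
ee_rot: [-2.807, -1.41, -0.001]
wrist_force: [-0.2, 0.3, -0.5]
grip_width: -0.002
```

```bash
python3 st.py; python3 - <<'E'
from plant import *
import cv2
for n in ("scene","top"):
    c=capture(n); im=c["image"][:,:,::-1]
    im=cv2.resize(im[150:300,280:440] if n=="scene" else im[130:280,200:370],None,fx=4,fy=4,interpolation=cv2.INTER_CUBIC)
    cv2.imwrite(f"pics/{n}7.png",im)
E
```

```text
t 8.825 stand-frame mm [ 17.6  -0.6 152. ] yaw 53.33 F [-0.19  0.31 -0.53] grip -0.0017316297800347125 j [-0.1   0.45 -0.22  0.9   0.    2.11] down [ 0.     0.001 -1.   ]
```

View pics/scene7.png

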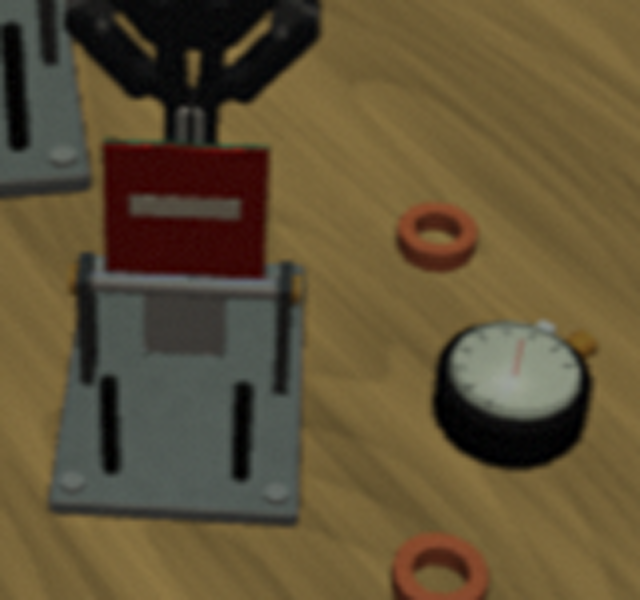

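The flag is nearly upright with the fingers behind it at (190,125). Forces are negligible, so I'll continue over the top.

Call:
play_rows:
  targets:
    - [0,[8.6,0,-0.2],[0,0,0]]
    - [0,[7.2,0,0.3],[0,0,0]]
    - [0,[7.1,0,1],[0,0,0]]
    - [0,[7,0,1.7],[0,0,0]]
    - [0,[6.8,0,2.4],[0,0,0]]
    - [0,[6.5,0,3.1],[0,0,0]]
    - [0,[6.2,0,3.7],[0,0,0]]
    - [0,[5.8,0,4.3],[0,0,0]]
    - [0,[5.3,0,4.8],[0,0,0]]
    - [0,[4.8,0,5.4],[0,0,0]]
    - [0,[0,0,0],[0,0,0]]

```text
t: 10.3
eef_pos: [0.6228, 0.0661, 0.1249]
ee_rot: [-2.808, -1.409, 0.001]
wrist_force: [-0.6, 0.1, 0.9]
grip_width: -0.001
```

```bash
python3 st.py; python3 - <<'E'
from plant import *
import cv2
for n in ("scene","top"):
    c=capture(n); im=c["image"][:,:,::-1]
    im=cv2.resize(im[150:300,280:440] if n=="scene" else im[130:280,200:370],None,fx=4,fy=4,interpolation=cv2.INTER_CUBIC)
    cv2.imwrite(f"pics/{n}8.png",im)
E
```

```text
t 10.3 stand-frame mm [-46.9  -0.7 124.9] yaw 53.29 F [-0.64  0.1   0.95] grip -0.0005432244773546846 j [-0.01  0.55 -0.13  0.9   0.    2.2 ] down [-0.001  0.    -1.   ]
```

View pics/scene8.png

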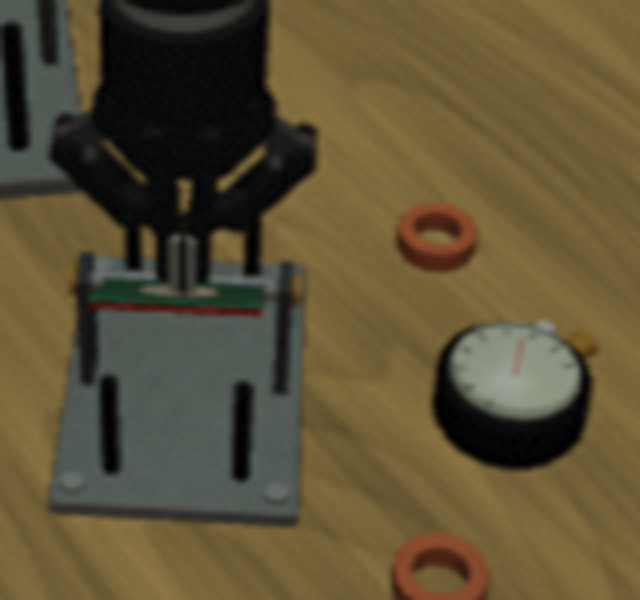

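The flag is past upright at about 2.5 rad, with the green face and white disc showing at (180,292). Now I lay it down, slower towards the end.

Call:
play_rows:
  targets:
    - [0,[4.3,0,5.8],[0,0,0]]
    - [0,[3.7,0,6.2],[0,0,0]]
    - [0,[3,0,6.5],[0,0,0]]
    - [0,[2.4,0,6.8],[0,0,0]]
    - [0,[1,0,3.5],[0,0,0]]
    - [0,[0.7,0,3.5],[0,0,0]]
    - [0,[0.5,0,3.5],[0,0,0]]
    - [0,[0.5,0,3.5],[0,0,0]]
    - [0,[0,0,0],[0,0,0]]

```text
t: 11.52
eef_pos: [0.6323, 0.0787, 0.0859]
ee_rot: [-2.808, -1.408, 0.001]
wrist_force: [-0.2, 0.7, -1.0]
grip_width: 0.001
```

```bash
python3 st.py
```

```text
t 11.525 stand-frame mm [-62.6  -0.6  85.9] yaw 53.27 F [-0.18  0.72 -1.05] grip 0.0014074539537134497 j [ 0.01  0.61 -0.14  0.83 -0.    2.22] down [-0.001 -0.    -1.   ]
```

Pressing in 1 mm steps while watching the force.

Call:
play_rows:
  targets:
    - [0,[0,0,1],[0,0,0]]
    - [0,[0,0,1],[0,0,0]]
    - [0,[0,0,0.7],[0,0,0]]
    - [0,[0,0,0],[0,0,0]]

```text
t: 12.02
eef_pos: [0.6326, 0.0787, 0.0836]
ee_rot: [2.808, 1.408, 0.0]
wrist_force: [-0.4, 0.1, 0.1]
grip_width: 0.002
```

```bash
python3 st.py; python3 st.py
```

```text
t 12.025 stand-frame mm [-62.9  -0.3  83.6] yaw 53.27 F [-0.44  0.05  0.12] grip 0.0021169146211495694 j [ 0.01  0.61 -0.14  0.82 -0.    2.22] down [ 0. -0. -1.]
t 12.025 stand-frame mm [-62.9  -0.3  83.6] yaw 53.27 F [-0.44  0.05  0.12] grip 0.0021169146211495694 j [ 0.01  0.61 -0.14  0.82 -0.    2.22] down [ 0. -0. -1.]
```

Call:
play_rows:
  targets:
    - [0,[0,0,0.7],[0,0,0]]
    - [0,[0,0,0],[0,0,0]]

```text
t: 12.28
eef_pos: [0.6327, 0.0787, 0.0831]
ee_rot: [2.808, 1.408, 0.0]
wrist_force: [-0.6, -0.7, 1.9]
grip_width: -0.001
```

```bash
python3 st.py
```

```text
t 12.275 stand-frame mm [-62.9  -0.3  83.1] yaw 53.27 F [-0.62 -0.72  1.88] grip -0.0009431358298583166 j [ 0.01  0.61 -0.14  0.82 -0.    2.22] down [ 0. -0. -1.]
```

Call:
play_rows:
  targets:
    - [0,[0,0,0.6],[0,0,0]]
    - [0,[0,0,0],[0,0,0]]

```text
t: 12.52
eef_pos: [0.6327, 0.0787, 0.083]
ee_rot: [2.808, 1.408, 0.001]
wrist_force: [-2.1, 0.5, 5.4]
grip_width: -0.001
```

```bash
python3 st.py
```

```text
t 12.525 stand-frame mm [-62.9  -0.3  83. ] yaw 53.27 F [-2.11  0.48  5.42] grip -0.0006606935728645553 j [ 0.01  0.61 -0.14  0.82 -0.    2.22] down [ 0.001 -0.    -1.   ]
```

The force rises to 5 N while z stays at 83 mm, so the flag is on its stops. Retreating straight up, then clear to the side to look.

Call:
play_rows:
  targets:
    - [0,[0,0,-10],[0,0,0]]
    - [0,[0,0,-30],[0,0,0]]
    - [0,[0,0,-60],[0,0,0]]
    - [0,[0,0,-50],[0,0,0]]
    - [0,[-50,0,0],[0,0,0]]
    - [0,[-50,0,0],[0,0,0]]
    - [0,[-50,0,0],[0,0,0]]
    - [0,[-50,0,0],[0,0,0]]
    - [0,[-50,0,0],[0,0,0]]
    - [0,[-50,0,0],[0,0,0]]
    - [0,[0,0,0],[0,0,0]]
    - [0,[0,0,0],[0,0,0]]

```text
t: 14.02
eef_pos: [0.4535, -0.1617, 0.2327]
ee_rot: [2.808, 1.408, 0.001]
wrist_force: [-0.1, 0.6, 0.2]
grip_width: -0.001
```

```bash
python3 st.py; python3 - <<'E'
from plant import *
from h import *
import cv2,pickle
d=pickle.load(open("d0.pkl","rb"));p=np.load("p.npy")
for n in ("scene","top"):
    c=capture(n); im=cv2.resize(c["image"][:,:,::-1],None,fx=4,fy=4,interpolation=cv2.INTER_CUBIC)
    for y in (-.042,.042):
      for th,col in((3.14,(0,255,255)),(2.95,(255,0,255))):
        u=(proj(c,S2W(p,flagpt(th,.092,y,-.003)))[0]+.5)*4; cv2.circle(im,tuple(int(v) for v in u),4,col,1)
    cv2.imwrite(f"pics/{n}9.png",im[600:1200,1100:1760] if n=="scene" else im[520:1120,800:1480])
    for t in ("gauge","canister","seat_a"):
        print(n,t,[[np.round(r["rect"],1).tolist(),r["confidence"]] for r in cut_out(t,c)])
E
```

```text
t 14.025 stand-frame mm [ 2.369e+02 -2.000e-01  2.327e+02] yaw 53.25 F [-0.09  0.64  0.23] grip -0.0014868641490494818 j [-0.5   0.2  -0.36  1.01  0.    1.72] down [ 0.001  0.    -1.   ]
scene gauge [[[387.9, 231.8, 428.2, 262.8], 0.89], [[302.4, 204.7, 351.0, 256.1], 0.53]]
scene canister [[[233.0, 196.3, 266.7, 253.7], 0.94]]
scene seat_a [[[378.3, 200.5, 400.9, 217.0], 0.63], [[378.6, 282.7, 403.5, 310.3], 0.61]]
top gauge [[[232.5, 233.7, 266.6, 274.4], 0.95]]
top canister [[[324.0, 119.1, 353.1, 160.1], 0.7]]
top seat_a [[[296.6, 262.7, 310.6, 281.7], 0.76], [[210.5, 200.0, 233.1, 215.9], 0.68]]
```

View pics/scene9.png

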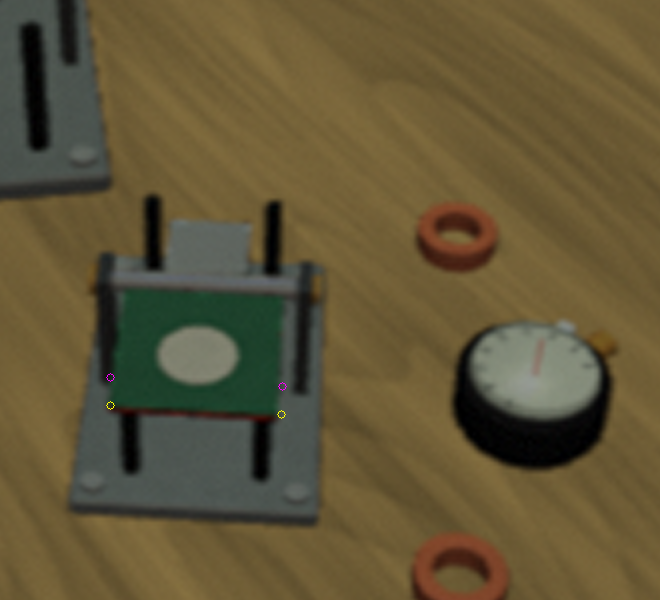

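View pics/top9.png

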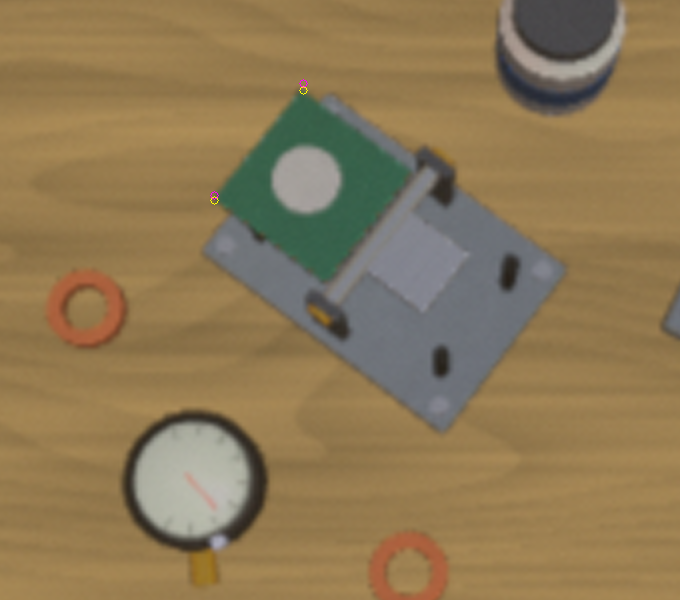

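Both views show the flag flat, green face up. Its free edge lies on the flat (yellow) marks in the scene view at (195,412), and the gauge, seats and canister are unmoved. The robot is clear, so I'll hand in.

```bash
python3 -c "
from plant import *
print(sign_off())"
```

```text
the job is handed in; nothing more can be done
None
```

The small stand's flag is flipped: it lies flat on its far-side stops with the green face up. I handed the job in at about 14 s; no verdict is reported.

- **How:** I pressed the tail down with the closed fingertips until the flag stood at about 0.95 rad. Then I went round to the other side, pushed the flag over upright and lowered it at under about 1 rad/s. Measured wrist force during contact stayed at or below about 6 N.
- **Flag:** At the end the force rose to 5 N while the fingertip height stayed at 83 mm, which means the flag was on its stops. The final scene and top pictures show its free edge within a couple of millimetres of the flat position in my model.
- **Other things:** The gauge, canister and both seats show in the same places as at the start, within the few pixels that the detections vary. The arm ended clear of everything.
- **Disagreements:** My fitted stand pose was about 2 mm off in the wrist view, and I allowed for that. TCP readings also scattered by a few millimetres just after fast moves. The gauge detector once also reported the green flag as a gauge, with a low confidence of 0.53.

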